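Level the spice carousel stand

ROBOT

A 6-joint arm with a two-finger parallel gripper is mounted at the origin on the work surface. World frame = base frame: x ahead of the robot, y to its left, z up, the work surface at z = 0. Lengths are in mm, angles in degrees, forces in N, time in s.
With the tool pointing down it reaches from about 350 to 850 mm from the base axis. Payload 8.1 kg.
Tool frame: the origin (TCP) lies between the finger pads; the fingertips stand ahead of it and the grasp point (between the pads) lies 2 mm behind it (nose_length is the z of the fingertips in the tool frame, in mm); z points along the fingers, y is the direction in which the jaws open and shut (so a half turn about z gives the same grasp; the last joint's range is limited). The gripper opens to 85 mm and grips with 20 to 120 N. Pads are 22 mm wide; open, the fingers measure 114 mm over their backs; the gripper's body (76 mm by 85 mm) begins 54 mm behind the grasp point. The pads swing forward as they close: fully open they stand 13 mm farther back than shut.
Start: joints at [-74.909, 7.471, 85.268, -0, 87.261, -4.893], TCP at [205.082, -563.868, 248.292] pointing down, gripper open.
Joint ranges: [-169.43, 169.43], [-51.17, 129.36], [1.28, 143.12], [-76.62, 256.62], [0, 156.53], [-152.29, 152.29]. Speed limits (degrees/s): [136.94, 136.94, 159.86, 180, 180, 180].

INTERFACE

Orientations are given as [roll, pitch, yaw] about the fixed x, y, z axes, in that order (R = Rz(yaw) Ry(pitch) Rx(roll)).
In Python, from bench import * gives the robot as it stands.
- The arm moves only by the tool jog_arm, never from a script. Its argument "plan" is a list of rows, each a list of 3 entries, a list of its own where there are three numbers: the turn, a rotation vector about the tool's x, y, z in degrees, then the shift along the tool's x, y, z in m, then the gripper's target within -1 to 1 (fully open at 1, half-way at 0, shut at -1). A call has 1 to 12 rows; each row is the pose to reach, as a shift and turn from the pose commanded when the call began, along the tool's axes at that moment; what a row does not reach only later rows make up. A row lasts 1/8 s, in which the tool goes at most 62.5 mm and 10.7 degrees, less where a joint would pass 70% of its speed; a pose out of reach is approached as far as the arm can. A call with a gripper value outside its range is refused whole. The fingers move at their own pace and stop on an object; "force" is the grip in N (left out, the last holds). Time passes only in rows, so rows that repeat a pose let the fingers close. It gives the time, the measured TCP pose, the force and the opening at its end, in the units of the state.
- sense(): the state, without advancing time (a new reading comes with each control period).
- snapshot(name): name is "side" or "top" or "wrist"; returns (picture, depth): 480x640x3 uint8, blue, green, red; 480x640 float32, mm along the optical axis (not along the pixel's ray), 0 where there is no reading.
- camera_info(name): a dict with "fov_y" (degrees; the focal length in pixels is half the picture's height over the tangent of half this angle, whatever the lens; pixels are square), "cx", "cy" (the principal point, pixels), "origin" and "orientation" of the camera in the world. Camera axes: x right, y down, z forward; pixel columns grow to the right and rows downward; lengths in mm; the calibration is good to about 2 mm. The wrist camera is an equidistant fisheye: a pixel r from the principal point sees the ray r / f radians off the axis. A picture is of the moment at which its call begins: read the wrist's pose just before it. camera_info takes no time and is no camera call; for the wrist camera it gives the pose at the moment of the call.
- hand_in(): hands the job in, once; it reports no verdict.
The state is a dict: "time": time; "joint_pos": joint angles; "qd": joint speeds; "joint_efforts": joint torques, N m; "tool_pos": TCP position; "tcp_rot": TCP orientation; "ft_force": force on the tool from outside, world axes, zero at the start; "wrist_torque": the same for the moment, N m; "finger_gap": finger opening in mm.
Only numpy, scipy, OpenCV 4.12 (cv2) and the standard library are available. Lean on these libraries where they do the work, as an engineer would, in place of code of your own. Each camera call takes 0.05 s, during which the arm holds its last target.

TASK

The spice carousel creeps round by itself because its stand is low on one side: set the small grooved spirit level astride the middle of the stand's front rail, let go of it, and turn the hand knob of the stand's levelling foot until the bubble sits between its two lines. Then press the level down firmly on the rail for the check reading, about ten newtons, and finish there, still pressing, with the bubble between the lines. Leave the carousel as it is turned, and do not push about the funnel, the dish or the tea tin.

Things in the scene. Friction and masses are not known exactly. Their poses are not given: they have to be found in the camera images.
- level: aluminium spirit level, 130 long, 24 wide, 34 mm tall, 0.13 kg, upright on the shelf. Origin: centre of its underside; y along its length, z up. A groove 13 mm wide, 14 mm deep, with flared mouth, runs along the underside and fits over the rail, either way round. Solid sides. The vial lies along y in a slot in the top (middle 50 mm); the 40 mm end blocks are flat on top, 34 mm above the origin
- level_seat (a point): centre of the level's groove floor, 14 mm above the level's origin; it rests on the top of the rail
- bubble (a joint): where the bubble stands along the level's own y, in m, 0 = middle of the vial; it runs to the higher end, 1 mm per 0.001 rad of slope, and settles in about a second. The bubble is 8 mm long, the two black lines leave 12 mm between them, so it is between the lines within 2 mm of the middle
- rail_mid (a point): centre of the top face of the stand's front rail, a square steel bar 10 x 10 mm, 250 mm long, on an upright near each end, top about 110 mm above the shelf. y along the rail, x to the stand's rear, z square to the frame. An equal rear rail lies 250 mm behind; between them the carousel, its jar lids 133 mm and centre knob 165 mm high, the nearest jar 43 mm or more from the rail
- stand: the steel carousel stand, about 260 mm square; origin on the shelf under the carousel's axis, x to its rear (front rail at x = -125 mm), y to its left, z up. It stands on two fixed rubber feet at y = +125 mm and on the levelling foot at y = -190 mm, starts low on the levelling foot's side, and does not slide
- foot_grip (a point): centre of the levelling foot's knob, round, fluted, black, 38 mm across, 24 mm tall (64 to 88 mm above the shelf), on an upright stud at the stand's right (stand x = 0, y = -190 mm); it turns about the vertical and stays at this height, 76 mm. Below it a lug and boss up to 42 mm high; the jars are 110 mm or more from its axis
- foot (a joint): angle of the knob in rad, growing clockwise seen from above; its zero says nothing of level. Clockwise raises the stand on the foot's side, 8 mm a turn: 1 rad tilts the stand by 0.00404 rad and shifts the bubble 4.04 mm. Turns with about 0.1 N m and stays where it is left. Range -3.6 to 3.6
- jar (a point): top of one jar's lid on the carousel: steel turntable 170 mm across on the stand with four lidded, empty glass jars fixed in it (45 mm across, 78 mm tall, axes 54 mm from the centre); turns easily
- funnel: bystander: red plastic funnel standing mouth down, 92 mm across, 95 mm tall; origin at the centre of its underside
- dish: bystander: blue ceramic sauce dish, 90 mm across, 24 mm tall; origin at the centre of its underside
- tin: bystander: closed tea tin, 66 mm across, 90 mm tall, to the right of the stand; origin at the centre of its underside
Things that resemble listed ones, but are neither listed nor needed, are in the scene too. There is more than one size of the level; the job needs the smaller.

How it is judged:
By the outcome, as a careful person would: the job done as asked, in the order asked, and still so for the second after the job is handed in, while the arm keeps its last pose, push and grip.
It also fails if it takes over 69 s, if anything falls off the work surface, if the arm or the gripper's body presses on something with over 40 N, if the wrist force passes 120 N, or if a joint passes its speed limit or range.

## Working session

There is one attempt and no reset: what is moved stays moved. The work goes in short steps, Python scripts to look and compute and a tool call to move; the robot and the scene stay as the last step left them, time stands still between calls to the robot, and variables do not carry over. Pictures are saved under pics/ and viewed, and the job is handed in when it is done.

Besides the shell and the picture viewer there is one more tool, called as name([rows], argument=value, ...), one row to a line, values as JSON. jog_arm: Moves the arm, as the interface text tells. Its arguments: {"type":"object","properties":{"plan":{"type":"array","items":{"type":"array"}},"force":{"type":"number"}},"required":["plan"]}

```bash
ls; mkdir -p pics
python3 - <<'E'
from bench import *
import cv2
s=sense();print(s)
for n in("side","top","wrist"):
    ci=camera_info(n);print(n,ci)
    p,d=snapshot(n);cv2.imwrite(f"pics/{n}0.png",p)
    import numpy as np;np.save(f"pics/{n}0.npy",d)
E
```

```text
pics
{'time': 0.0, 'joint_pos': array([-7.49089656e+01,  7.51449710e+00,  8.53307119e+01, -1.15013813e-03,
        8.72614830e+01, -4.89235302e+00]), 'qd': array([ 0.01454705,  0.00820905, -0.02511542, -0.03875926,  0.02098063,
       -0.02213472]), 'joint_efforts': array([ 7.62177533e-04, -5.69394064e+01, -5.00559926e+01, -2.25147169e-04,
        1.45479647e-02, -2.40830281e-05]), 'tool_pos': array([ 204.93204233, -563.35575586,  247.2370439 ]), 'tcp_rot': array([-1.79893599e+02, -7.95457940e-03,  1.99834361e+01]), 'ft_force': array([ 0.46374718, -0.22959031, -0.0628916 ]), 'wrist_torque': array([0.03413815, 0.03411371, 0.02224905]), 'finger_gap': 85.35046854334972}
side {'fov_y': 50.14897576158975, 'cx': 316.6945491370491, 'cy': 239.56335504181973, 'origin': array([160.18026871, 756.61428765, 947.57344345]), 'orientation': array([-134.75998707,    1.07997939, -149.16011885])}
top {'fov_y': 47.18335845334915, 'cx': 323.0940077285402, 'cy': 244.1265890185795, 'origin': array([ 475.57045814,   62.78162986, 1446.00347614]), 'orientation': array([-175.00189373,   -0.49398111,  -90.15363641])}
wrist {'fov_y': 65.70646984690485, 'cx': 318.8793221366903, 'cy': 242.63902755822247, 'origin': array([ 266.73322453, -540.62922231,  371.57799422]), 'orientation': array([ 1.64586518e+02,  1.12304061e-01, -7.00663925e+01])}
```

View pics/side0.png

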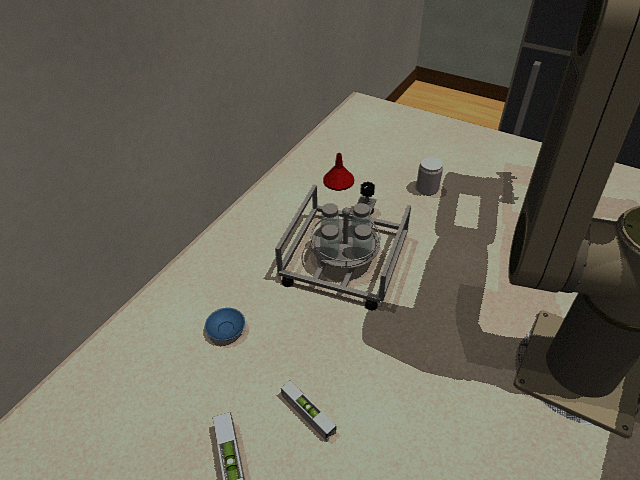

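View pics/top0.png

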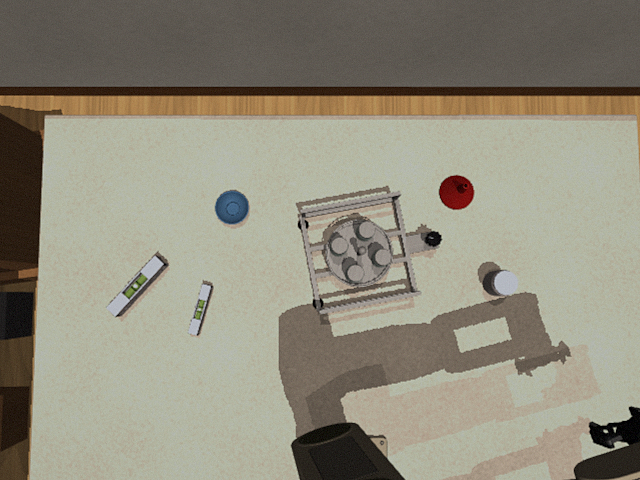

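View pics/wrist0.png

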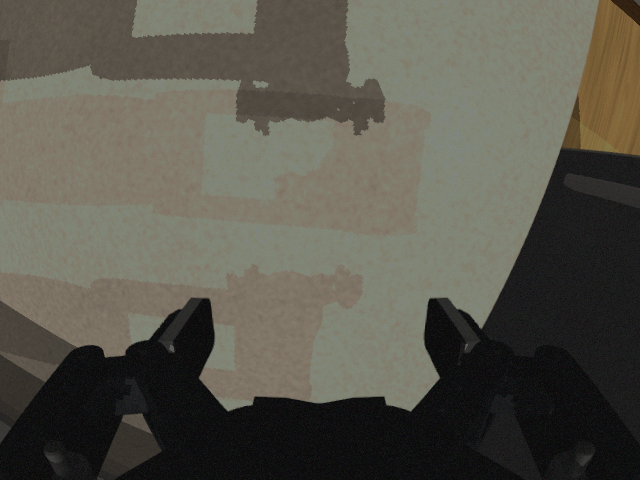

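```bash
cat > h.py <<'E'
import numpy as np,cv2
from scipy.spatial.transform import Rotation as R
def rot(o): return R.from_euler('xyz',o,degrees=True).as_matrix()
def ray(ci,u,v,fish=False):
    f=240/np.tan(np.radians(ci['fov_y']/2)); x=(u-ci['cx']);y=(v-ci['cy'])
    if fish:
        r=np.hypot(x,y);t=r/f; d=np.array([x/r*np.sin(t),y/r*np.sin(t),np.cos(t)]) if r>0 else np.array([0,0,1.])
    else: d=np.array([x/f,y/f,1.])
    return rot(ci['orientation'])@d
def onz(ci,u,v,z,fish=False):
    d=ray(ci,u,v,fish);o=np.array(ci['origin']); return o+d*(z-o[2])/d[2]
def proj(ci,P,fish=False):
    f=240/np.tan(np.radians(ci['fov_y']/2)); c=rot(ci['orientation']).T@(np.array(P,float)-ci['origin'])
    if fish:
        r=np.hypot(c[0],c[1]);t=np.arctan2(r,c[2]);return ci['cx']+c[0]/r*t*f,ci['cy']+c[1]/r*t*f
    return ci['cx']+c[0]/c[2]*f,ci['cy']+c[1]/c[2]*f
E
python3 - <<'E'
from bench import *
from h import *
ci=camera_info('top');p=cv2.imread('pics/top0.png');
cv2.imwrite('pics/c1.png',cv2.resize(p[230:350,90:250],None,fx=5,fy=5,interpolation=cv2.INTER_CUBIC))
cv2.imwrite('pics/c2.png',cv2.resize(p[170:325,280:480],None,fx=4,fy=4,interpolation=cv2.INTER_CUBIC)[:600,:800])
s=cv2.imread('pics/side0.png');cv2.imwrite('pics/c3.png',cv2.resize(s[140:310,260:440],None,fx=4,fy=3.5*4/3.5,interpolation=cv2.INTER_CUBIC)[:600])
E
```

```text
(no output)
```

View pics/c1.png

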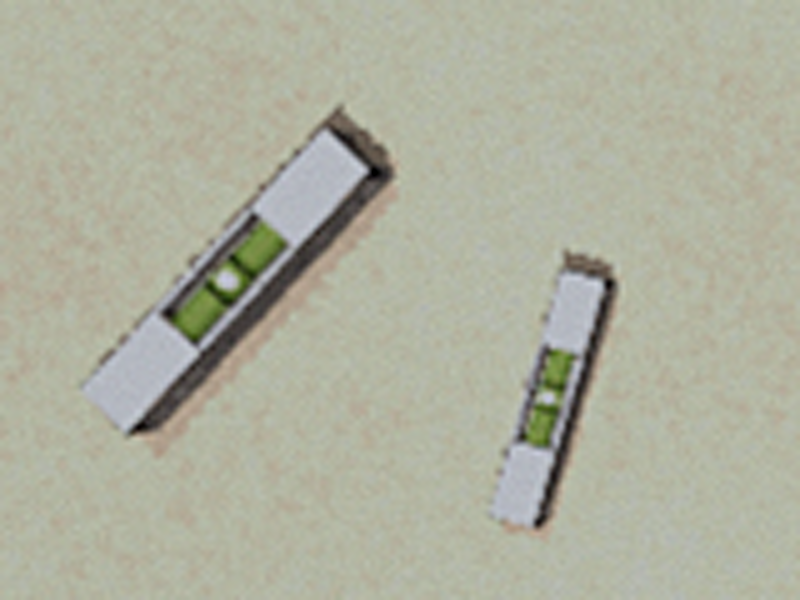

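View pics/c2.png

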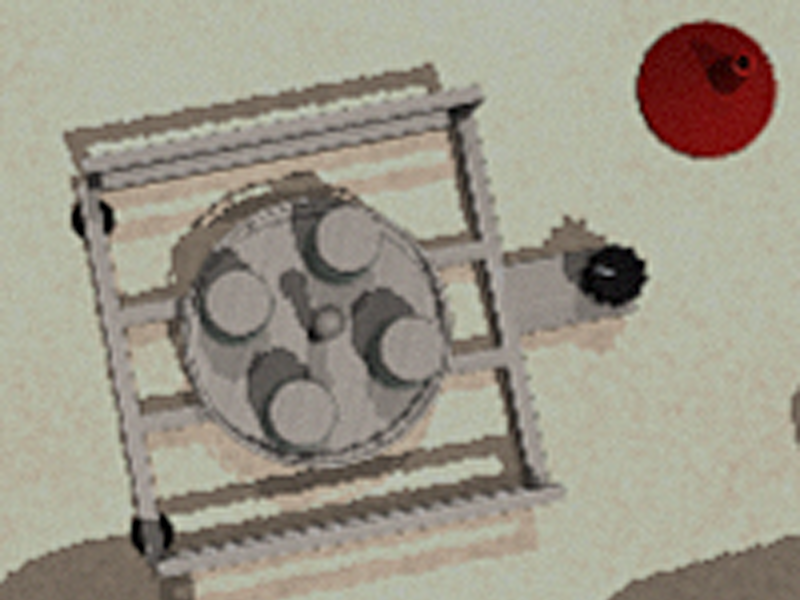

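View pics/c3.png

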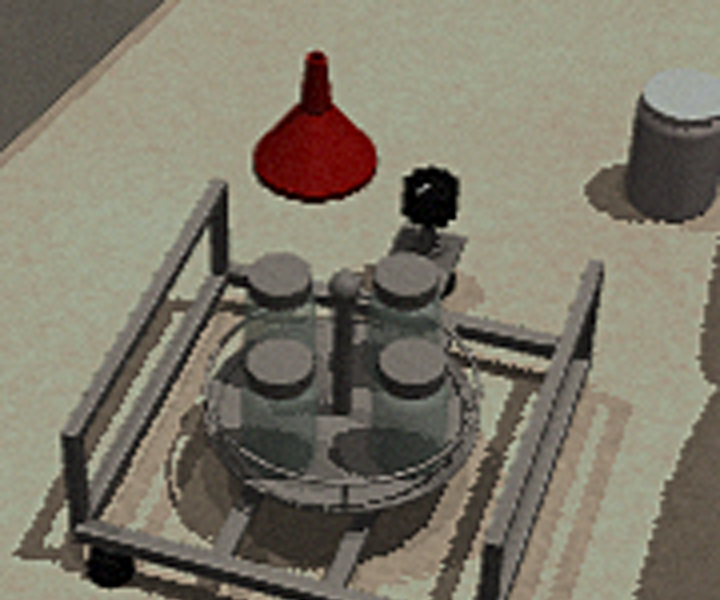

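Run:
```python
from bench import *
from h import *
ci=camera_info('top');p=cv2.imread('pics/top0.png').astype(int)
# levels: bluish-white bright
b,g,r=p[...,0],p[...,1],p[...,2]
m=((b>r)&(b>150)).astype(np.uint8)
m[:, 260:]=0; m|=((g-b>60)&(np.arange(640)[None]<260)).astype(np.uint8)
m=cv2.morphologyEx(m,cv2.MORPH_CLOSE,np.ones((5,5),np.uint8))
for c in cv2.findContours(m,cv2.RETR_EXTERNAL,cv2.CHAIN_APPROX_NONE)[0]:
    if cv2.contourArea(c)<100: continue
    q=cv2.minAreaRect(c); bx=cv2.boxPoints(q)
    P=np.array([onz(ci,u,v,34)[:2] for u,v in bx]);
    e=[P[1]-P[0],P[2]-P[1]]; e=max(e,key=np.linalg.norm)
    print('level',q,P.mean(0),[np.linalg.norm(P[1]-P[0]),np.linalg.norm(P[2]-P[1])],np.degrees(np.arctan2(e[1],e[0])))
A=onz(ci,320.8,311.5,110);B=onz(ci,420.3,292.6,110);print('rail',A,B,(A+B)/2,np.linalg.norm(A-B))
# black knob
m=((p.max(2)<60)).astype(np.uint8);k=m[215:260,415:450]
y,x=np.nonzero(k);u,v=x.mean()+415.5-.5,y.mean()+215;print('knob',u,v,len(x),onz(ci,u,v,80))
cs=camera_info('side');s=cv2.imread('pics/side0.png').astype(int)
m=(s.max(2)<50)[178:200,355:380];y,x=np.nonzero(m);u2,v2=x.mean()+355,y.mean()+178
print(u2,v2,onz(cs,u2,v2,76))
# other
for n,(uu,vv,z) in dict(hub=(361,250,165),dish=(232,207,12),funnel=(457,192,40),tin=(503,283,90)).items(): print(n,onz(ci,uu,vv,z))
```

```text
level ((198.84234619140625, 309.33599853515625), (9.367921829223633, 50.959232330322266), 16.389541625976562) [433.10822495 367.24071292] [np.float64(128.38429926684594), np.float64(24.03725863024909)] -15.53224520814786
level ((134.36215209960938, 285.6753845214844), (12.843897819519043, 71.4896240234375), 43.36341857910156) [493.70903158 532.48169569] [np.float64(179.55685082050857), np.float64(33.35847588338084)] -42.54600989017354
rail [429.10437177  56.926424   110.        ] [ 473.91233503 -184.50903259  110.        ] [451.5083534  -63.79130429 110.        ] 245.55820750422686
knob 432.7150837988827 238.6312849162011 179 [ 608.27882975 -223.60598176   80.        ]
366.8085106382979 190.11702127659575 [ 604.87070343 -216.76811377   76.        ]
hub [573.61298958 -37.19819841 165.        ]
dish [699.47535604 289.51515143  12.        ]
funnel [ 733.6347103  -297.57293708   40.        ]
tin [ 496.94457467 -393.11648589   90.        ]
```

```bash
cat >> h.py <<'E'
def step(cmd,tgt):
    """cmd,tgt: x,y,z,yaw (tool down) -> turn_z deg, shift m"""
    t=np.radians(cmd[3]);d=np.array(tgt[:3],float)-cmd[:3]
    sx=d@[np.cos(t),np.sin(t),0];sy=d@[np.sin(t),-np.cos(t),0]
    print('turnz %.2f shift [%.4f,%.4f,%.4f]'%(cmd[3]-tgt[3],sx/1e3,sy/1e3,-d[2]/1e3))
E
python3 - <<'E'
import bench
print([n for n in dir(bench) if not n.startswith('_')]); print(getattr(bench,'nose_length',None))
from h import *
step([205.082,-563.868,248.292,19.984],[450,-64,260,100.5])
E
```

```text
['PlanningError', 'camera_info', 'hand_in', 'nose_length', 'sense', 'snapshot']
17.0
turnz -80.52 shift [0.4010,-0.3861,-0.0117]
```

jog_arm([
  [[0,0,-80.5],[0.401,-0.386,-0.0117],0.2],
  [[0,0,-80.5],[0.401,-0.386,-0.0117],0.2],
  [[0,0,-80.5],[0.401,-0.386,-0.0117],0.2],
  [[0,0,-80.5],[0.401,-0.386,-0.0117],0.2],
  [[0,0,-80.5],[0.401,-0.386,-0.0117],0.2],
  [[0,0,-80.5],[0.401,-0.386,-0.0117],0.2],
  [[0,0,-80.5],[0.401,-0.386,-0.0117],0.2],
  [[0,0,-80.5],[0.401,-0.386,-0.0117],0.2],
  [[0,0,-80.5],[0.401,-0.386,-0.0117],0.2],
  [[0,0,-80.5],[0.401,-0.386,-0.0117],0.2],
  [[0,0,-80.5],[0.401,-0.386,-0.0117],0.2],
  [[0,0,-80.5],[0.401,-0.386,-0.0117],0.2],
])

```text
time: 1.65
tool_pos: [449.6, -65.2, 259.8]
tcp_rot: [-180.0, 0.0, 100.4]
ft_force: [-0.7, -0.4, -0.8]
finger_gap: 51.6
```

Run:
```python
from bench import *
from h import *
import pickle
s=sense();print(s['tool_pos'],s['tcp_rot'],s['qd'].round(2),s['finger_gap'])
ci=camera_info('wrist');p,d=snapshot('wrist');pickle.dump((ci,p,d),open('pics/w1.pkl','wb'));cv2.imwrite('pics/w1.png',p)
```

```text
[449.58080204 -65.22603778 259.81951868] [-1.79973363e+02  1.01547842e-02  1.00376919e+02] [-0.49 -0.12 -0.1   0.12 -0.07  0.12] 51.56954035290361
```

View pics/w1.png

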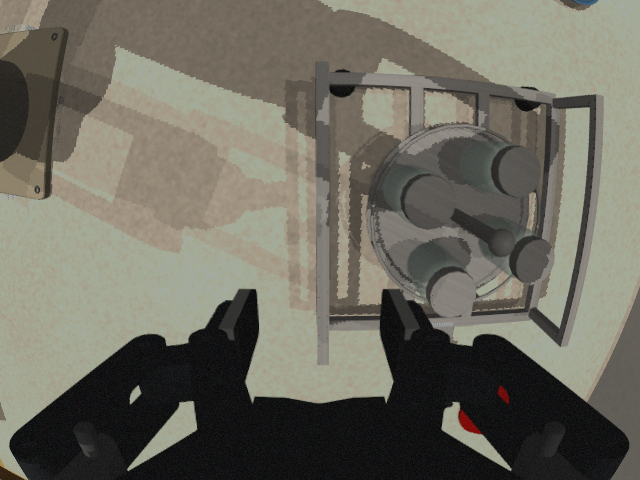

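Run:
```python
from h import *
import pickle
ci,p,d=pickle.load(open('pics/w1.pkl','rb'))
g=cv2.cvtColor(p,cv2.COLOR_BGR2GRAY)
cv2.imwrite('pics/w1a.png',cv2.resize(p[50:110,300:350],None,fx=8,fy=8,interpolation=cv2.INTER_CUBIC))
cv2.imwrite('pics/w1b.png',cv2.resize(p[310:380,300:350],None,fx=8,fy=8,interpolation=cv2.INTER_CUBIC))
for v in range(60,370,20): print(v,g[v,308:340], d[v,322].round(0))
```

```text
60 [110 107 106 109 106 109 109 109 109 106 107 109 103 108 105 107 107 107
 111 111 106 109 107 109 108 106 107 106 104 108 105 102] 349.0
80 [107 107 108 109  93  89  87  69  81  89  87  88  88  89  90  91  88  92
  91  91  93  95  93  89  92  91  91  93  92  92  90  92] 254.0
100 [ 88  90  88  88  89  85  83  74  85  89  87  90  89  93  90 106 131 139
 137 137 134 111  93  92  92  92  95  96  94 103 106 109] 257.0
120 [ 88  86  87  86  87  87  86  64 112 125 125 124 126 128 132 137 140 139
 137 136 135 111  96  95  98  95  94  95 103 110 109 106] 262.0
140 [148 149 145 149 150 152 150 126  92  88  89  90  91  89  91  92  90  90
  89  90  89  84  94  94  96  97  94  99 104 109 104 104] 266.0
160 [129 130 131 131 137 143 144 120  97  89  88  88  86  90  91  90  91  89
  89  92  86  84  95  97  97  95  96 100 106 108 116 163] 269.0
180 [135 135 133 133 135 138 140 139 126 124 124 126 125 125 119  94  95  94
  96  80  79  78  88  96  95  94  97  98  97  98 110 148] 272.0
200 [146 145 148 149 151 150 149 148 134 134 136 136 136 138 138 140 140 138
 129 125 128  95  87  90  93  93  94  
[... 453 characters left out ...]
[137 133 134 136 135 131 126 127 107 121 125 125 125 125 128 128 131 129
 127 125 126 107  93  98  95  93  91  92  94 129 132 154] 295.0
300 [156 149 149 149 149 147 150 152 100 118 124 124 125 125 124 128 130 127
 126 126 123 105  96  93  92  96  97  94  96  94  95  91] 300.0
320 [162 161 160 160 163 163 166 165 140 125 125 124 122 123 123 126 127 128
 124 125 130  77  52  52  57  56  59  59  58  58  63  63] 305.0
340 [160 160 162 165 165 164 164 161 161 146 133 133 124 123 122 126 126 128
 127 123 126 162 163 164 161 164 161 164 165 165 163 164] 311.0
360 [165 164 165 167 167 167 166 162 160 142 131 133 131 131 131 134 136 133
 134 133 134 165 165 164 161 162 162 163 163 163 164 163] 317.0
```

View pics/w1a.png

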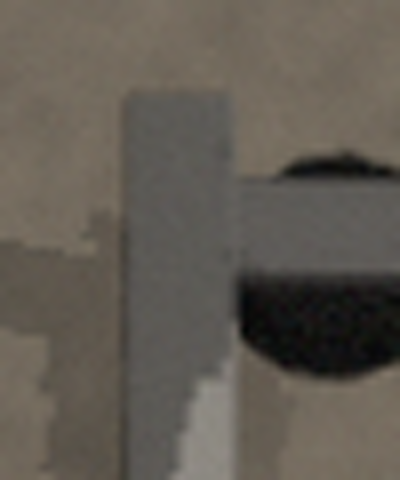

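View pics/w1b.png

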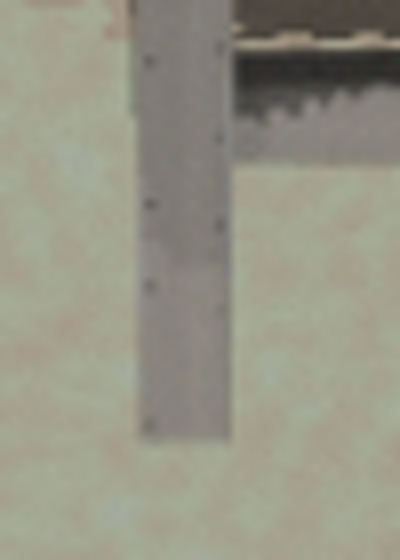

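Run:
```python
from h import *
import pickle
ci,p,d=pickle.load(open('pics/w1.pkl','rb'))
ax=lambda u,v,z:onz(ci,u,v,z,True)
# tilt guess: left higher
for zl,zr in((110,110),(111,108)):
    A=ax((315.5+329.2)/2,61.5,zl);B=ax((317.2+329)/2,365,zr)
    e=A-B;print(A,B,(A+B)/2,np.linalg.norm(e),np.degrees(np.arctan2(e[1],e[0])))
# depth check of rail top z
f=240/np.tan(np.radians(ci['fov_y']/2))
for v in(70,100,160,200,250,300,340,360):
    r=ray(ci,322.8,v,True);c=rot(ci['orientation']).T@r
    P=ci['origin']+r*d[v,323]/c[2];print(v,P.round(1))
# mid-rail edges
for v in(120,200,240,300):
    L=ax(316,v,110);Rr=ax(329,v,110);print((L+Rr)/2)
```

```text
[427.44577908  61.23876619 110.        ] [ 472.99744543 -182.14409772  110.        ] [450.22161225 -60.45266576 110.        ] 247.60891089516073 100.60086461947377
[427.47704299  61.01888776 111.        ] [ 473.26735794 -183.48057175  108.        ] [450.37220046 -61.230842   109.5       ] 248.76844382490475 100.60758109251096
70 [428.9  55.1 109. ]
100 [433.   32.8 108.1]
160 [441.  -11.1 109.3]
200 [446.5 -40.8 108. ]
250 [453.6 -79.1 108.2]
300 [ 461.4 -121.5  106.6]
340 [ 468.2 -158.1  107.7]
360 [ 472.1 -178.6  107.4]
[435.45453756  17.89509666 110.        ]
[446.16441976 -40.48752499 110.        ]
[451.76183553 -70.8233534  110.        ]
[ 460.8813814  -120.01458543  110.        ]
```

Run:
```python
from h import *
step([450,-64,260,100.5],[433,367,140,164.5])
```

```text
turnz -64.00 shift [0.4269,0.0618,0.1200]
```

jog_arm([
  [[0,0,-64],[0.427,0.062,0.12],0.2],
  [[0,0,-64],[0.427,0.062,0.12],0.2],
  [[0,0,-64],[0.427,0.062,0.12],0.2],
  [[0,0,-64],[0.427,0.062,0.12],0.2],
  [[0,0,-64],[0.427,0.062,0.12],0.2],
  [[0,0,-64],[0.427,0.062,0.12],0.2],
  [[0,0,-64],[0.427,0.062,0.12],0.2],
  [[0,0,-64],[0.427,0.062,0.12],0.2],
  [[0,0,-64],[0.427,0.062,0.12],0.2],
  [[0,0,-64],[0.427,0.062,0.12],0.2],
])

```text
time: 2.95
tool_pos: [434.2, 365.6, 140.6]
tcp_rot: [180.0, 0.0, 164.4]
ft_force: [0.3, 0.5, -0.1]
finger_gap: 51.4
```

Run:
```python
from bench import *
from h import *
import pickle
s=sense();print(s['tool_pos'],s['tcp_rot'],s['finger_gap'])
ci=camera_info('wrist');p,d=snapshot('wrist');pickle.dump((ci,p,d),open('pics/w2.pkl','wb'));cv2.imwrite('pics/w2.png',p)
```

```text
[434.23072936 365.56879533 140.61261574] [1.79990541e+02 4.21028043e-02 1.64367081e+02] 51.42183869377956
```

View pics/w2.png

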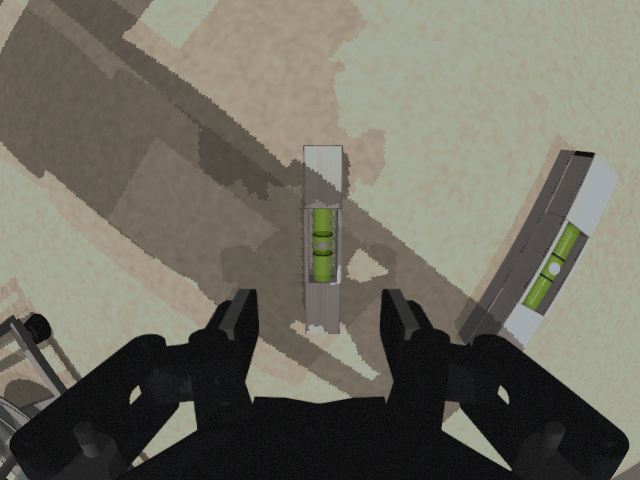

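Run:
```python
from h import *
import pickle
ci,p,d=pickle.load(open('pics/w2.pkl','rb'))
cv2.imwrite('pics/w2a.png',cv2.resize(p[135:345,270:375],None,fx=2.8,fy=2.8,interpolation=cv2.INTER_CUBIC))
P=[onz(ci,u,v,34,True) for u,v in((304,145.5),(342,145.5),(340,332.5),(306,332.5))]
P=np.array(P);print(P,P.mean(0),np.linalg.norm(np.diff(P,axis=0),axis=1));e=P[0]+P[1]-P[2]-P[3];print(np.degrees(np.arctan2(e[1],e[0])))
```

```text
[[367.21845461 374.49618531  34.        ]
 [373.48877611 396.99532637  34.        ]
 [496.7196357  363.12230662  34.        ]
 [490.17853025 340.02841393  34.        ]] [431.90134917 368.66055806  34.        ] [ 23.35654683 127.80151104  24.00237364]
164.48573734119444
```

View pics/w2a.png

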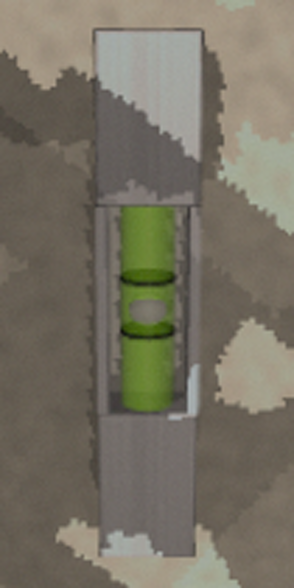

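jog_arm([
  [[0,0,0],[0.001,0.001,0.05],0.2],
  [[0,0,0],[0.001,0.001,0.1],0.2],
  [[0,0,0],[0.001,0.001,0.118],0.2],
  [[0,0,0],[0.001,0.001,0.118],0.2],
  [[0,0,0],[0.001,0.001,0.118],-1],
  [[0,0,0],[0.001,0.001,0.118],-1],
  [[0,0,0],[0.001,0.001,0.118],-1],
  [[0,0,0],[0.001,0.001,0.118],-1],
  [[0,0,0],[0.001,0.001,0.118],-1],
  [[0,0,0],[0.001,0.001,0.118],-1],
], force=40)

```text
time: 4.25
tool_pos: [434.4, 369.5, 24.8]
tcp_rot: [179.8, 0.2, 164.5]
ft_force: [-0.1, -1.3, 6.2]
finger_gap: 23.3
```

Run:
```python
from bench import *
from h import *
s=sense();print(s['tool_pos'],s['tcp_rot'],s['finger_gap'],s['ft_force'])
```

```text
[434.43720645 369.46305732  24.78279354] [1.79811328e+02 1.77597148e-01 1.64490389e+02] 23.28516898762216 [-0.08866011 -1.31645065  6.17451391]
```

Run:
```python
from h import *
step([432.5,368.4,22,164.5],[450.5,-61.5,170,100.6])
```

```text
turnz 63.90 shift [-0.1322,-0.4095,-0.1480]
```

jog_arm([
  [[0,0,0],[0,0,-0.06],-1],
  [[0,0,0],[0,0,-0.12],-1],
  [[0,0,63.9],[-0.132,-0.4095,-0.148],-1],
  [[0,0,63.9],[-0.132,-0.4095,-0.148],-1],
  [[0,0,63.9],[-0.132,-0.4095,-0.148],-1],
  [[0,0,63.9],[-0.132,-0.4095,-0.148],-1],
  [[0,0,63.9],[-0.132,-0.4095,-0.148],-1],
  [[0,0,63.9],[-0.132,-0.4095,-0.148],-1],
  [[0,0,63.9],[-0.132,-0.4095,-0.148],-1],
  [[0,0,63.9],[-0.132,-0.4095,-0.148],-1],
  [[0,0,63.9],[-0.132,-0.4095,-0.148],-1],
  [[0,0,63.9],[-0.132,-0.4095,-0.148],-1],
])

```text
time: 5.75
tool_pos: [450.3, -60.4, 170.1]
tcp_rot: [180.0, -0.0, 100.7]
ft_force: [-1.2, 0.1, -1.2]
finger_gap: 23.5
```

```bash
cat > look.py <<'E'
from bench import *
from h import *
import pickle,sys
n=sys.argv[1]
s=sense();print(s['time'],s['tool_pos'].round(2),s['tcp_rot'].round(2),s['finger_gap'].round(1),s['ft_force'].round(2),s['joint_pos'].round(1))
ci=camera_info('wrist');p,d=snapshot('wrist');pickle.dump((ci,p,d),open(f'pics/{n}.pkl','wb'));cv2.imwrite(f'pics/{n}.png',p)
E
python3 look.py w3
```

```text
Traceback (most recent call last):
  File "look.py", line 5, in <module>
    s=sense();print(s['time'],s['tool_pos'].round(2),s['tcp_rot'].round(2),s['finger_gap'].round(1),s['ft_force'].round(2),s['joint_pos'].round(1))
                                                                           ^^^^^^^^^^^^^^^^^^^^^
AttributeError: 'float' object has no attribute 'round'
```

```bash
sed -i "s/s\['finger_gap'\].round(1)/s['finger_gap']/" look.py; python3 look.py w3
```

```text
5.75 [450.28 -60.35 170.13] [ 1.7999e+02 -1.0000e-02  1.0069e+02] 23.45803665403064 [-1.25  0.12 -1.24] [-14.1 -12.8 113.2   0.   79.6 -24.8]
```

View pics/w3.png

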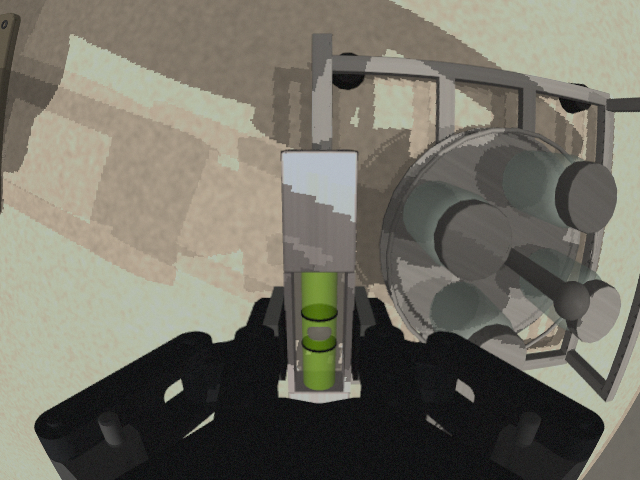

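Run:
```python
from h import *
import pickle
ci,p,d=pickle.load(open('pics/w3.pkl','rb'))
g=cv2.cvtColor(p,cv2.COLOR_BGR2GRAY).astype(int)
for v in(50,70,90,110,130,145): print(v,g[v,304:342])
for v in(156,180,220,250,265): print(v,g[v,274:292],g[v,348:366],d[v,319])
print(g[140:160,319], [d[v,319] for v in(155,170,200,230,260)])
f=lambda u,v,z:onz(ci,u,v,z,True)
for v in (160,200,240,265):
    r=ray(ci,319,v,True);c=rot(ci['orientation']).T@r;print(ci['origin']+r*d[v,319]/c[2])
cv2.imwrite('pics/w3a.png',cv2.resize(p[25:165,270:370],None,fx=4,fy=4,interpolation=cv2.INTER_CUBIC))
```

```text
50 [119 123 123 122 122 122 120 101  90  95  98  98 100 100 100 100 100 102
  97 100  96 100  99  99 101 100  99  99 112 123 123 125 127 126 122 122
 122 122]
70 [ 99  96  98  99  97  97 100  85  87  93  98  98 101  98  99  99 100 102
 100  98 128 149 149 151 150 150 152 139  92  78  75  79  88  88  88  86
  86  90]
90 [100 102 103 101 101 100  97  98  97  97  95 141 150 149 150 149 152 152
 151 152 150 149 150 151 151 152 151 144  87 102 100 103 103 104 104 118
 119 120]
110 [101  99  97  99  98  99  97  99 146 148 151 149 149 149 152 150 149 148
 150 151 150 152 152 149 150 148 148 138  95 107 111 111 110 109 110 110
 117 123]
130 [ 92  97  97  97  98  99  97 103 142 148 150 148 151 150 152 148 150 151
 151 151 152 151 150 148 151 149 147 142 118 106 107 106 104 104 110 119
 120 120]
145 [ 95  95  95  95  96  98  98  92  75  78  78  80  79  80  80  80  79  89
  99  99  99  99  98  98  99  98  98  93 100 105 105 106 107 107 109 118
 118 117]
156 [149 150 155 154 157 157 119 126 175 187 186 188 190 189 187 186 186 189] [188 187 187 188 188 187 187 187 169  97 108 121 118 121 122 124 
[... 327 characters left out ...]
  84] 119.2642
250 [150 149 147 149 150 152 154 156 155  97  92  99 102 104 104 102 106 103] [115 116 116 118 120 115 105 101 103  87  89  88  86  85  84  83  85  84] 121.35827
265 [154 161 164 160 159 157 157 157 158 118  96  95  98 101 105 104 104 103] [117 114 113 113 113 109  94  81  92 103 101  81  80  81  81  83  84  82] 122.6588
[151 147 123 118  98  80  82  82  81  75  62 123 168 184 188 187 186 187
 188 188] [np.float32(114.44912), np.float32(114.77922), np.float32(116.7025), np.float32(119.59496), np.float32(122.093956)]
[437.31070821   0.46381916 178.6214038 ]
[439.64631327 -11.96693759 178.2864627 ]
[442.05669572 -24.79505218 178.32682658]
[443.64846643 -33.26492974 178.07380933]
```

View pics/w3a.png

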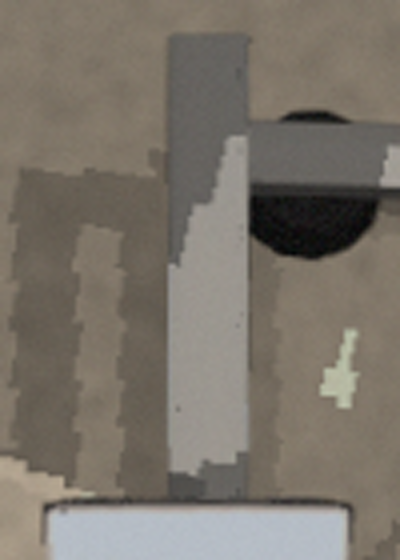

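Run:
```python
from h import *
import pickle
ci,p,d=pickle.load(open('pics/w3.pkl','rb'))
f=lambda u,v,z:onz(ci,u,v,z,True)
L=[];
for v,a,b in((156,281.5,356.5),(180,282,356),(220,282.5,355.5),(250,283,355)):
    A,B=f(a,v,179.5),f(b,v,179.5);L.append((A+B)/2);print('lev',v,(A+B)/2,np.linalg.norm(A-B))
Q=[]
for v,a,b in((50,312,332),(90,312,332),(130,312,332)):
    A,B=f(a,v,110),f(b,v,110);Q.append((A+B)/2);print('rail',v,(A+B)/2,np.linalg.norm(A-B))
e=L[0]-L[-1];print('lev ang',np.degrees(np.arctan2(e[1],e[0])));e=Q[0]-Q[-1];print('rail ang',np.degrees(np.arctan2(e[1],e[0])))
print('level far end',f(319,149.5,179.5),'rail far end',f(322,33.5,110.5))
t=np.radians(100.65);n=np.array([np.sin(t),-np.cos(t)]);print('lateral (stand x): level',[q[:2]@n for q in L],'rail',[q[:2]@n for q in Q])
u=np.array([np.cos(t),np.sin(t)]);print('along: lev centre',f(319,149.5,179.5)[:2]@u-65,'rail mid',f(322,33.5,110.5)[:2]@u-125, np.array([450.28,-60.35])@n,np.array([450.28,-60.35])@u)
```

```text
lev 156 [437.0579853    1.80977889 179.5       ] 23.062323149582326
lev 180 [438.43923637  -5.54246929 179.5       ] 22.95251035948087
lev 220 [440.78717873 -18.03894247 179.5       ] 23.118236740130648
lev 250 [442.61645809 -27.77385018 179.5       ] 23.285148013971888
rail 50 [429.11244148  52.24797547 110.        ] 9.790227981632396
rail 90 [432.91827293  31.94819783 110.        ] 9.746515527713289
rail 130 [436.61974415  12.26893367 110.        ] 9.779490054566374
lev ang 100.64124905341993
rail ang 100.63520535139125
level far end [436.70291545   3.69687592 179.5       ] rail far end [427.51691435  60.74879815 110.5       ]
lateral (stand x): level [np.float64(429.86388335905724), np.float64(429.8625795870766), np.float64(429.86061596411514), np.float64(429.8592859036774)] rail [np.float64(431.3766412859851), np.float64(431.365332494746), np.float64(431.36613765467047)]
along: lev centre -142.07345721604648 rail mid -144.30662972592137 431.37045165104354 -142.52625843112105
```

jog_arm([
  [[0,0,0],[-0.002,0.0015,0.031],-1],
  [[0,0,0],[-0.002,0.0015,0.031],-1],
  [[0,0,0],[-0.002,0.0015,0.031],-1],
  [[0,0,0],[-0.002,0.0015,0.031],-1],
])

```text
time: 6.3
tool_pos: [452.8, -63.1, 140.2]
tcp_rot: [179.9, 0.0, 100.6]
ft_force: [-0.4, 0.1, -1.0]
finger_gap: 23.2
```

```bash
python3 look.py w4
python3 - <<'E'
import cv2
p=cv2.imread('pics/w4.png');cv2.imwrite('pics/w4a.png',cv2.resize(p[0:165,260:380],None,fx=3.6,fy=3.6,interpolation=cv2.INTER_CUBIC))
E
```

```text
6.3 [452.79 -63.12 140.23] [1.7991e+02 4.0000e-02 1.0062e+02] 23.189741019752955 [-0.38  0.09 -0.95] [-14.4 -10.7 114.6   0.   76.  -25. ]
```

View pics/w4a.png

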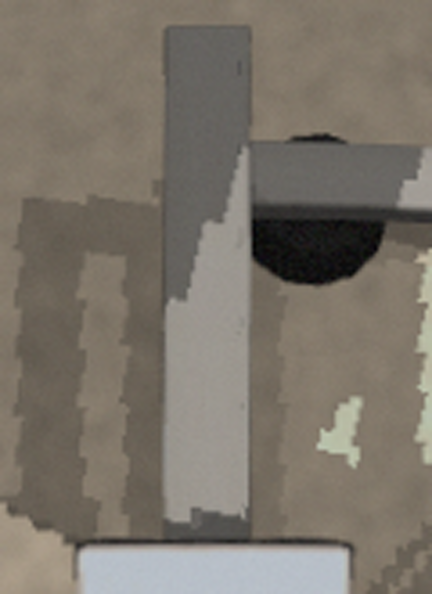

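Run:
```python
from h import *
import pickle
ci,p,d=pickle.load(open('pics/w4.pkl','rb'))
g=cv2.cvtColor(p,cv2.COLOR_BGR2GRAY).astype(int)
for v in(20,60,100,130,145): print(v,g[v,299:312],g[v,323:337])
for v in(156,180,220,): print(v,g[v,274:292],g[v,348:366])
f=lambda u,v,z:onz(ci,u,v,z,True)
t=np.radians(100.65);n=np.array([np.sin(t),-np.cos(t)]);u=np.array([np.cos(t),np.sin(t)])
for v,a,b in((156,281.7,357.5),(180,282,357)):
    A,B=f(a,v,147.5),f(b,v,147.5);print('lev',((A+B)/2)[:2]@n,np.linalg.norm(A-B))
for v,a,b in((20,305.4,329.6),(60,305.4,329.6),(130,305.4,329.6)):
    A,B=f(a,v,110),f(b,v,110);print('rail',((A+B)/2)[:2]@n,np.linalg.norm(A-B))
print(f(319,150.5,148)[:2]@u-65,f(317.5,7.3,110.5)[:2]@u-125)
```

```text
20 [121 121 122 120 123 121  96  88  98  97  99 100 100] [101  98 100  85  99  96  89 116 119 119 120 122 123 121]
60 [98 96 99 98 98 98 84 93 96 96 99 97 98] [150 150 152 150 150 139  98  40  43  38  41  41  37  42]
100 [104 104 103 101  97  92 100 138 151 150 152 150 149] [153 152 149 150 152 146 115 113 113 111 112 113 109 109]
130 [ 97 100 100 101 102 100 124 146 151 150 151 149 151] [152 152 153 151 151 149 100 111 111 108 105 107 107 107]
145 [ 97  96  98  98  93  96  83  78  89  96  94 100  96] [ 83  80  80  81  81  79  80 101 106 109 106 108 107 106]
156 [155 153 154 152 150 151 116 133 183 190 190 189 190 189 188 190 187 191] [189 190 189 190 190 190 188 190 168  98 109 123 124 119 119 119 119 119]
180 [163 151 149 150 149 147 148 109  94 106 117 119 120 121 116 120 118 120] [191 190 189 189 191 189 189 177 143 108  98  97  99  98 102 103 103 100]
220 [169 170 171 168 172 169 163 158 101  97 110 116 118 117 118 118 120 117] [121 121 121 120 122 121 116 101  87  92  90  90  90  89  87  82  85  84]
lev 432.0940591430631 23.726049669589433
lev 432.05323974028386 23.68141993240974
rail 431.4331718731923 10.005977547098887
rail 431.41319249037264 9.90123171547129
rail 431.36982144166006 9.910748189545055
-145.60036491312366 -144.49874716040114
```

jog_arm([
  [[0,0,0],[0.001,-0.0006,0],-1],
  [[0,0,0],[0.001,-0.0006,0.004],-1],
  [[0,0,0],[0.001,-0.0006,0.008],-1],
  [[0,0,0],[0.001,-0.0006,0.012],-1],
  [[0,0,0],[0.001,-0.0006,0.016],-1],
  [[0,0,0],[0.001,-0.0006,0.018],-1],
  [[0,0,0],[0.001,-0.0006,0.018],-1],
])

```text
time: 7.22
tool_pos: [451.2, -62.4, 120.8]
tcp_rot: [-180.0, -0.0, 100.6]
ft_force: [-0.5, -1.1, -0.7]
finger_gap: 23.0
```

jog_arm([
  [[0,0,0],[0,0,0.001],-1],
  [[0,0,0],[0,0,0.002],-1],
  [[0,0,0],[0,0,0.002],-1],
  [[0,0,0],[0,0,0.002],-1],
])

```text
time: 7.72
tool_pos: [451.6, -62.5, 119.9]
tcp_rot: [180.0, 0.0, 100.6]
ft_force: [-3.3, 0.7, 7.1]
finger_gap: 23.5
```

```bash
python3 look.py w5
```

```text
7.725 [451.58 -62.47 119.88] [1.7997e+02 1.0000e-02 1.0059e+02] 23.454824278993367 [-3.31  0.65  7.13] [-14.3  -9.5 115.8  -0.   73.7 -24.9]
```

View pics/w5.png

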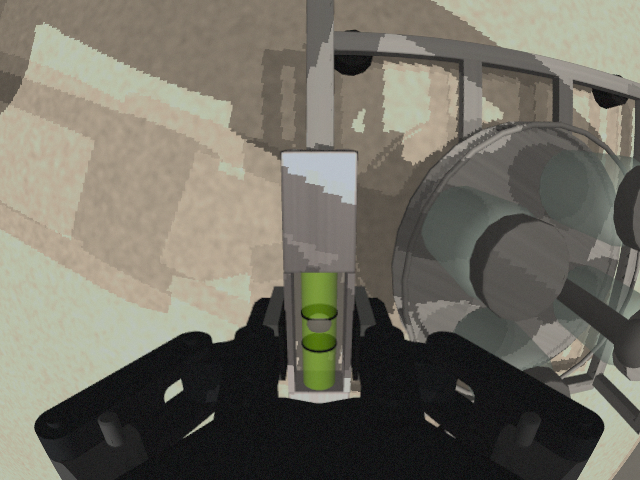

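jog_arm([
  [[0,0,0],[0,0,-0.001],-0.15],
  [[0,0,0],[0,0,-0.001],-0.15],
  [[0,0,0],[0,0,-0.001],-0.15],
  [[0,0,0],[0,0,-0.001],-0.15],
  [[0,0,0],[0,0,-0.03],-0.15],
  [[0,0,0],[0,0,-0.08],-0.15],
  [[0,0,0],[0,0,-0.08],-0.15],
  [[0,0,0],[0,0,-0.08],-0.15],
  [[0,0,0],[0,0,-0.08],-0.15],
  [[0,0,0],[0,0,-0.08],-0.15],
  [[0,0,0],[0,0,-0.08],-0.15],
  [[0,0,0],[0,0,-0.08],-0.15],
])

```text
time: 9.28
tool_pos: [451.2, -62.4, 198.7]
tcp_rot: [-180.0, -0.0, 100.6]
ft_force: [-0.2, -0.2, -0.2]
finger_gap: 36.3
```

```bash
python3 look.py w6
```

```text
9.275 [451.18 -62.36 198.73] [-1.7998e+02 -1.0000e-02  1.0058e+02] 36.287763412524164 [-0.17 -0.15 -0.16] [-14.3 -13.9 111.    0.   82.9 -24.9]
```

View pics/w6.png

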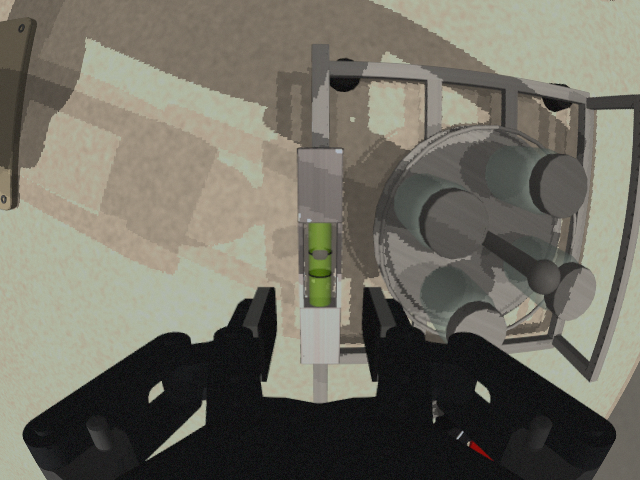

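```bash
cat > bub.py <<'E'
from h import *
import pickle,sys
def bub(n,z=127,box=(285,355,140,370)):
    ci,p,d=pickle.load(open(f'pics/{n}.pkl','rb'))
    x0,x1,y0,y1=box
    cv2.imwrite(f'pics/{n}b.png',cv2.resize(p[y0:y1,x0:x1],None,fx=5,fy=5,interpolation=cv2.INTER_CUBIC)[:1200])
    return ci,p
E
python3 - <<'E'
from h import *
import pickle
ci,p,d=pickle.load(open('pics/w6.pkl','rb'))
cv2.imwrite('pics/w6b.png',cv2.resize(p[215:315,290:350],None,fx=6,fy=6,interpolation=cv2.INTER_CUBIC))
f=lambda u,v,z:onz(ci,u,v,z,True)
t=np.radians(100.6);u=np.array([np.cos(t),np.sin(t)]);n=np.array([np.sin(t),-np.cos(t)])
a,b=f(320,149,129.5)[:2]@u,f(320,363.5,129.5)[:2]@u;print('level',a,b,(a+b)/2)
print('rail',f(320,43.5,110.5)[:2]@u-125)
E
```

```text
level -80.00242875853769 -207.39789260626858 -143.70016068240312
rail -143.61324550177977
```

View pics/w6b.png

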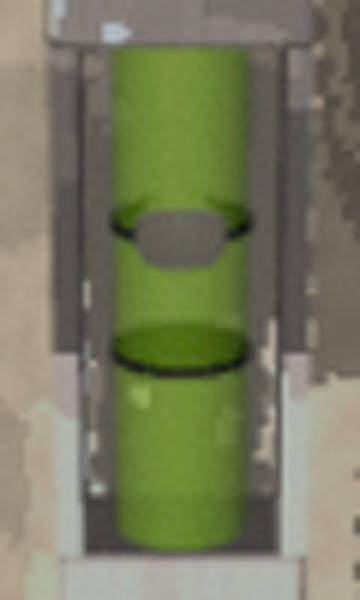

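Run:
```python
from h import *
step([451.6,-62.3,199,100.6],[609,-225.5,190,160.6])
```

```text
turnz -60.00 shift [-0.1894,0.1247,0.0090]
```

jog_arm([
  [[0,0,-60],[-0.1894,0.1247,0.0],0.5],
  [[0,0,-60],[-0.1894,0.1247,0.0],0.5],
  [[0,0,-60],[-0.1894,0.1247,0.0],0.5],
  [[0,0,-60],[-0.1894,0.1247,0.0],0.5],
  [[0,0,-60],[-0.1894,0.1247,0.009],0.5],
  [[0,0,-60],[-0.1894,0.1247,0.009],0.5],
  [[0,0,-60],[-0.1894,0.1247,0.009],0.5],
  [[0,0,-60],[-0.1894,0.1247,0.009],0.5],
  [[0,0,-60],[-0.1894,0.1247,0.009],0.5],
])

```text
time: 10.45
tool_pos: [608.7, -225.6, 190.3]
tcp_rot: [-180.0, 0.0, 160.5]
ft_force: [-1.5, 0.1, 0.6]
finger_gap: 64.2
```

```bash
python3 look.py w7
```

```text
10.45 [ 608.75 -225.58  190.32] [-1.8000e+02  3.0000e-02  1.6051e+02] 64.20716809402609 [-1.52  0.08  0.57] [-24.9  16.8  80.8   0.   82.5 -95.4]
```

View pics/w7.png

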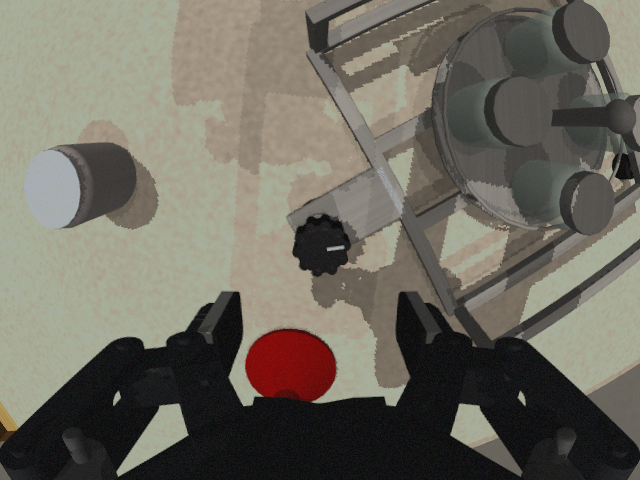

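Run:
```python
from h import *
import pickle
ci,p,d=pickle.load(open('pics/w7.pkl','rb'))
m=(p.max(2)<70).astype(np.uint8);m[290:]=0;m[:200]=0;m[:,:285]=0;m[:,360:]=0
c=max(cv2.findContours(m,cv2.RETR_EXTERNAL,cv2.CHAIN_APPROX_NONE)[0],key=cv2.contourArea)
(x,y),r=cv2.minEnclosingCircle(c);print(x,y,r)
for z in(80,88):print(onz(ci,x,y,z,True))
print(p[246:250,328:344,0], d[235:255:4,321])
```

```text
321.8996276855469 245.1100311279297 31.448379516601562
[ 607.06813868 -223.44533265   80.        ]
[ 604.90925724 -222.7520423    88.        ]
[[ 33  41  39  46  56  74  90 100 115 118 132 137 142 149 151 135]
 [106 112 119 127 130 138 144 151 163 163 170 176 173 174 173 154]
 [155 161 168 176 175 175 175 175 175 174 164 156 154 154 151 132]
 [174 174 170 161 159 160 157 156 155 155 126  99  91  92  75  54]] [235.54677 236.24265 236.47624 237.63045 238.58008]
```

jog_arm([
  [[0,0,0],[0.0018,0.0006,0.055],0.5],
  [[0,0,0],[0.0018,0.0006,0.1],0.5],
  [[0,0,0],[0.0018,0.0006,0.116],0.5],
  [[0,0,0],[0.0018,0.0006,0.116],0.5],
  [[0,0,0],[0.0018,0.0006,0.116],-1],
  [[0,0,0],[0.0018,0.0006,0.116],-1],
  [[0,0,0],[0.0018,0.0006,0.116],-1],
  [[0,0,0],[0.0018,0.0006,0.116],-1],
  [[0,0,0],[0.0018,0.0006,0.116],-1],
  [[0,0,0],[0.0018,0.0006,0.116],-1],
], force=30)

```text
time: 11.75
tool_pos: [609.3, -224.4, 77.3]
tcp_rot: [180.0, 0.3, 160.6]
ft_force: [-0.7, 5.0, 7.6]
finger_gap: 37.2
```

```bash
python3 look.py w8
```

```text
11.75 [ 609.32 -224.38   77.26] [179.95   0.27 160.6 ] 37.150617411257976 [-0.66  4.97  7.6 ] [-24.8  22.4  86.2   0.1  71.2 -95.4]
```

View pics/w8.png

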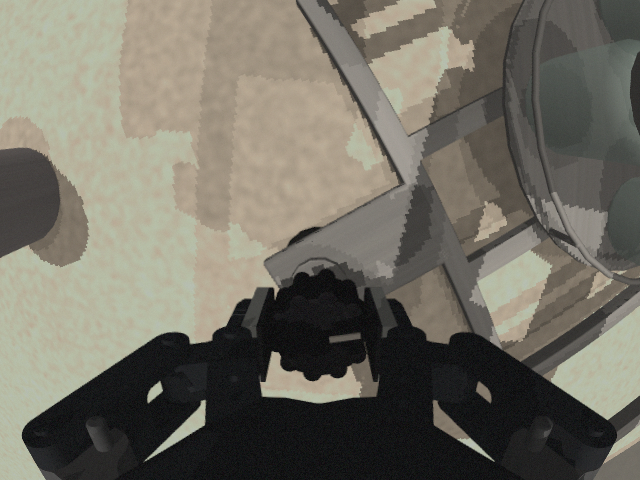

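jog_arm([
  [[0,0,9],[0,0,0],-1],
  [[0,0,18],[0,0,0],-1],
  [[0,0,27],[0,0,0],-1],
  [[0,0,36],[0,0,0],-1],
  [[0,0,45],[0,0,0],-1],
  [[0,0,54],[0,0,0],-1],
  [[0,0,63],[0,0,0],-1],
  [[0,0,72],[0,0,0],-1],
  [[0,0,81],[0,0,0],-1],
  [[0,0,88],[0,0,0],-1],
  [[0,0,88],[0,0,0],-1],
  [[0,0,88],[0,0,0],-1],
])

```text
time: 13.3
tool_pos: [609.4, -224.4, 77.3]
tcp_rot: [179.7, -0.0, 72.6]
ft_force: [1.1, 4.9, 7.3]
finger_gap: 37.2
```

```bash
python3 look.py w9
```

```text
13.3 [ 609.36 -224.39   77.27] [ 1.7972e+02 -4.0000e-02  7.2600e+01] 37.241619278627866 [1.05 4.91 7.28] [-24.8  22.4  86.2   0.1  71.2  -7.4]
```

View pics/w9.png

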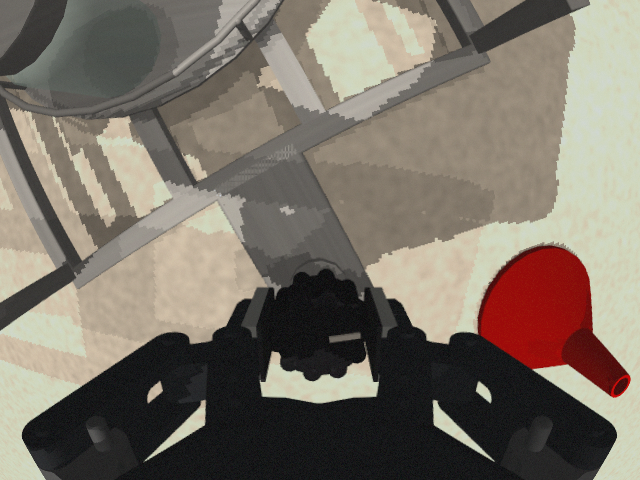

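Run:
```python
from h import *
step([607.5,-224.3,74,72.6],[451.4,-62.3,200,10.6])
```

```text
turnz 62.00 shift [0.1079,-0.1974,-0.1260]
```

jog_arm([
  [[0,0,0],[0,0,0],0.6],
  [[0,0,0],[0,0,0],0.6],
  [[0,0,0],[0,0,0],0.6],
  [[0,0,0],[0,0,-0.05],0.6],
  [[0,0,0],[0,0,-0.11],0.6],
  [[0,0,10],[0.0,0.0,-0.126],0.6],
  [[0,0,62],[0.1079,-0.1974,-0.126],0.6],
  [[0,0,62],[0.1079,-0.1974,-0.126],0.6],
  [[0,0,62],[0.1079,-0.1974,-0.126],0.6],
  [[0,0,62],[0.1079,-0.1974,-0.126],0.6],
  [[0,0,62],[0.1079,-0.1974,-0.126],0.6],
  [[0,0,62],[0.1079,-0.1974,-0.126],0.6],
])

```text
time: 14.85
tool_pos: [451.0, -62.3, 200.2]
tcp_rot: [180.0, -0.0, 10.7]
ft_force: [-0.0, -0.4, 0.3]
finger_gap: 68.2
```

jog_arm([
  [[0,0,0],[0,0,0],0.6],
  [[0,0,0],[0,0,0],0.6],
])

```text
time: 15.1
tool_pos: [451.3, -62.8, 199.9]
tcp_rot: [-180.0, 0.0, 10.7]
ft_force: [0.1, 0.1, 0.2]
finger_gap: 68.0
```

```bash
python3 look.py w10
```

```text
15.1 [451.26 -62.8  199.87] [-1.7999e+02  2.0000e-02  1.0670e+01] 67.99481471363968 [0.11 0.09 0.15] [-14.4 -13.9 110.9  -0.   83.   65. ]
```

View pics/w10.png

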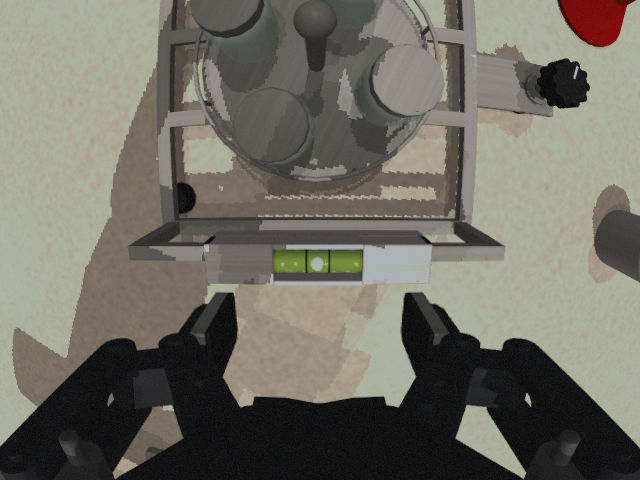

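Run:
```python
import cv2
p=cv2.imread('pics/w10.png');cv2.imwrite('pics/w10a.png',cv2.resize(p[235:290,265:370],None,fx=7,fy=7,interpolation=cv2.INTER_CUBIC))
print(p[262,300:335])
print(p[248:256,330],)
```

```text
[[ 62 141 120]
 [ 62 140 118]
 [ 62 140 118]
 [ 65 142 119]
 [ 61 140 119]
 [ 43  72  63]
 [ 40  43  43]
 [ 38 102  83]
 [ 57 131 111]
 [ 64 141 120]
 [ 71 150 128]
 [106 165 153]
 [144 173 168]
 [162 179 173]
 [171 179 173]
 [179 179 171]
 [186 178 170]
 [187 178 170]
 [184 177 171]
 [178 177 171]
 [172 178 172]
 [155 179 168]
 [118 174 159]
 [ 81 160 137]
 [ 69 145 122]
 [ 95 174 151]
 [ 68 145 124]
 [ 67 144 121]
 [ 43  94  79]
 [ 39  53  49]
 [ 54 113  95]
 [ 68 142 120]
 [ 66 142 120]
 [ 65 142 120]
 [ 64 139 120]]
[[170 162 157]
 [111 113 113]
 [ 41  64  57]
 [ 39  67  58]
 [ 44  77  66]
 [ 41  81  68]
 [ 41  85  70]
 [ 45  91  75]]
```

View pics/w10a.png

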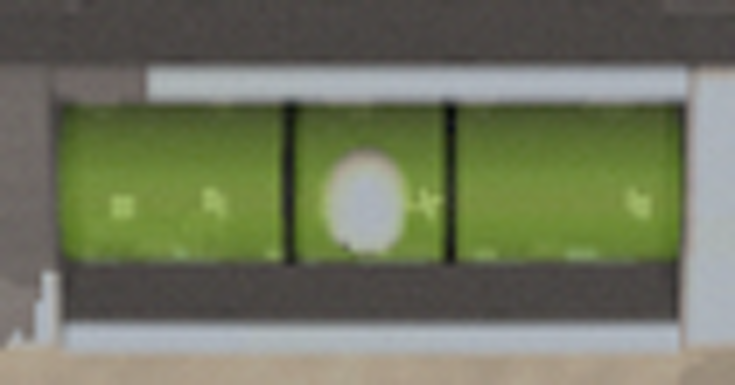

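jog_arm([
  [[0,0,0],[0,0,0.03],0.6],
  [[0,0,0],[0,0,0.048],0.6],
  [[0,0,0],[0,0,0.05],0.6],
  [[0,0,0],[0,0,0.052],0.6],
  [[0,0,0],[0,0,0.054],0.6],
  [[0,0,0],[0,0,0.054],0.6],
])

```text
time: 15.9
tool_pos: [451.4, -62.5, 146.5]
tcp_rot: [180.0, -0.0, 10.6]
ft_force: [0.1, 0.2, -0.1]
finger_gap: 68.0
```

```bash
python3 look.py w11
```

```text
15.9 [451.44 -62.54 146.51] [ 1.7998e+02 -4.0000e-02  1.0590e+01] 68.02803490730082 [ 0.12  0.24 -0.07] [-14.3 -11.3 114.4   0.   76.8  65.1]
```

View pics/w11.png

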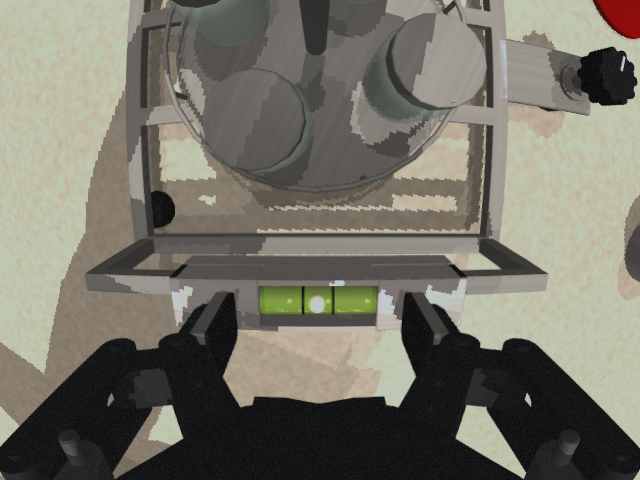

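jog_arm([
  [[0,0,0],[0,0,0.002],0.6],
  [[0,0,0],[0,0,0.004],0.6],
  [[0,0,0],[0,0,0.006],0.6],
  [[0,0,0],[0,0,0.006],0.6],
])

```text
time: 16.45
tool_pos: [451.1, -62.4, 139.9]
tcp_rot: [-180.0, 0.0, 10.6]
ft_force: [-0.1, 0.1, 0.2]
finger_gap: 68.3
```

jog_arm([
  [[0,0,0],[0,0,0.001],0.6],
  [[0,0,0],[0,0,0.002],0.6],
  [[0,0,0],[0,0,0.003],0.6],
  [[0,0,0],[0,0,0.003],0.6],
])

```text
time: 16.95
tool_pos: [451.7, -62.4, 139.7]
tcp_rot: [180.0, -0.1, 10.6]
ft_force: [-10.6, 2.2, 23.4]
finger_gap: 68.4
```

jog_arm([
  [[0,0,0],[0,0,-0.0016],0.6],
  [[0,0,0],[0,0,-0.0016],0.6],
  [[0,0,0],[0,0,-0.0016],0.6],
])

```text
time: 17.32
tool_pos: [451.6, -62.5, 139.7]
tcp_rot: [180.0, -0.1, 10.6]
ft_force: [-4.3, 2.0, 10.1]
finger_gap: 68.1
```

jog_arm([
  [[0,0,0],[0,0,0],0.6],
  [[0,0,0],[0,0,0],0.6],
  [[0,0,0],[0,0,0],0.6],
  [[0,0,0],[0,0,0],0.6],
  [[0,0,0],[0,0,0],0.6],
  [[0,0,0],[0,0,0],0.6],
  [[0,0,0],[0,0,0],0.6],
  [[0,0,0],[0,0,0],0.6],
  [[0,0,0],[0,0,0],0.6],
  [[0,0,0],[0,0,0],0.6],
])

```text
time: 18.58
tool_pos: [451.5, -62.5, 139.7]
tcp_rot: [180.0, -0.1, 10.6]
ft_force: [-4.1, 1.9, 10.2]
finger_gap: 68.6
```

```bash
python3 look.py w12
python3 - <<'E'
import cv2
from bench import *
p=cv2.imread('pics/w12.png');cv2.imwrite('pics/w12a.png',cv2.resize(p[230:350,160:480],None,fx=2.5,fy=2.5,interpolation=cv2.INTER_CUBIC))
cv2.imwrite('pics/w12b.png',cv2.resize(p[260:340,245:390],None,fx=5,fy=5,interpolation=cv2.INTER_CUBIC))
q,_=snapshot('top');cv2.imwrite('pics/top2.png',q)
E
```

```text
18.575 [451.54 -62.46 139.67] [ 1.7999e+02 -5.0000e-02  1.0590e+01] 68.58421897858528 [-4.13  1.91 10.17] [-14.3 -10.9 114.8   0.   76.   65.1]
```

View pics/w12a.png

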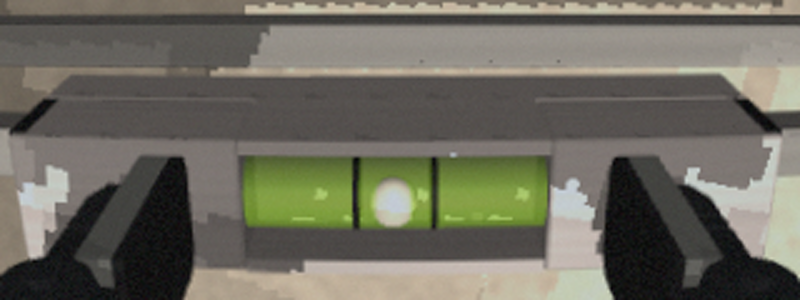

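View pics/w12b.png

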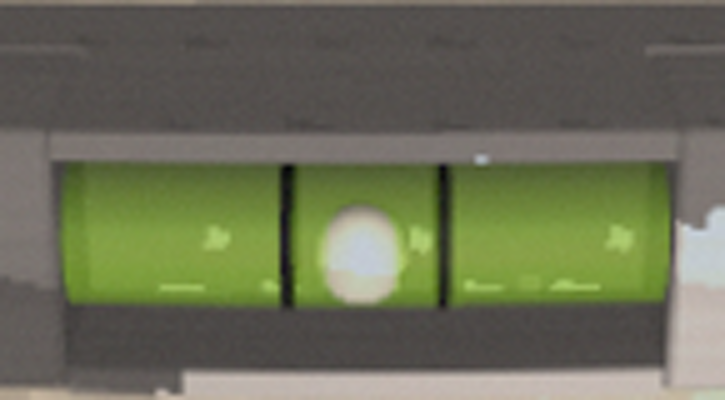

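View pics/top2.png

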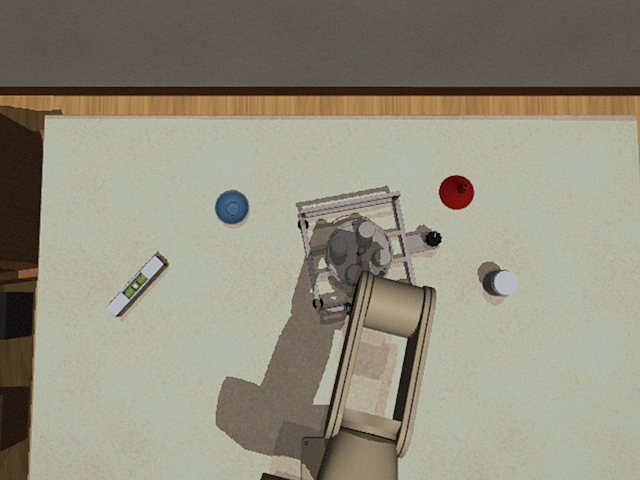

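Run:
```python
from bench import *
print(hand_in())
```

```text
the job is handed in; nothing more can be done
None
```

The small level is astride the middle of the front rail and the stand is levelled. The job was handed in at about 18.7 s with the arm still pressing.

- **Placing:** I gripped the small level (about 128 × 24 mm in the images, against about 180 × 33 mm for the other one) and set it on the rail. It seated at the expected height, about 0.1 mm from the middle of the rail. I let go of it before touching the knob.
- **Levelling:** The bubble then stood about 6 mm towards the left, higher end. I turned the foot knob 88° clockwise and let go. The bubble settled about 0.3 mm from the middle.
- **Check reading:** I pressed with both fingertips on the two end blocks. The last readings were 10.2 N downward and the bubble about 0.3 mm from the middle, between the lines.
- **Bystanders:** In the last top picture the funnel, dish and tin stand as they did at the start. As much of the carousel as the arm leaves in view looks unturned.

- **Press overshoot:** The first press step briefly reached 23 N, and I backed it off to 10 N.
- **Side force:** About 4.5 N of sideways force remained at the fingertips during the final press.
- **Knob position:** My estimates of the knob's position differed by 3–5 mm between the wrist camera and the stand geometry. I gripped at their mean, and the knob's mark turned with the jaws without slipping.

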